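# Unstack the tube blocks into their cradles

### The arm

A 6-joint arm with a two-finger parallel gripper is mounted at the origin on the work surface. World frame = base frame: x ahead of the robot, y to its left, z up, the work surface at z = 0. Lengths are in mm, angles in degrees, forces in N, time in s.
With the tool pointing down it reaches from about 350 to 850 mm from the base axis. Payload 8.1 kg.
Tool frame: the origin (TCP) lies midway between the tips of the shut fingers; the grasp point (between the pads) lies 19 mm behind it; x points along the fingers, y is the direction in which the jaws open and shut, and the axes are right-handed (so a half turn about x gives the same grasp; the last joint's range is limited). The gripper opens to 85 mm and grips with 20 to 120 N. Pads are 22 mm wide; open, the fingers measure 114 mm over their backs; the gripper's body (76 mm by 85 mm) begins 54 mm behind the grasp point. The pads swing forward as they close: fully open they stand 13 mm farther back than shut.
Start: joints at [70.852, 7.471, 85.268, -0, 87.261, -4.893], TCP at [147.722, 581.535, 231.292] pointing down, gripper open.
Joint ranges: [-169.43, 169.43], [-51.17, 129.36], [1.28, 143.12], [-76.62, 256.62], [0, 156.53], [-152.29, 152.29]. Speed limits (degrees/s): [136.94, 136.94, 159.86, 180, 180, 180].

### API

Orientations are given as [roll, pitch, yaw] about the fixed x, y, z axes, in that order (R = Rz(yaw) Ry(pitch) Rx(roll)).
In Python, from bench import r gives the robot as it stands.
- The arm moves only by the tool move_arm, never from a script. Its argument "deltas" is a list of rows, each a list of 2 entries, a list of its own where there are three numbers: the shift along the tool's x, y, z in mm, then the turn about the tool's x in degrees. A call has 1 to 12 rows; each row is the pose to reach, as a shift and turn from the pose measured when the call began, along the tool's axes at that moment; what a row does not reach only later rows make up. A row lasts 1/8 s, in which the tool goes at most 62.5 mm and 10.7 degrees, less where a joint would pass 70% of its speed; a pose out of reach is approached as far as the arm can. A call with a gripper value outside its range is refused whole. "jaw" is the opening, from -1 (shut) to 1 (fully open), set as the call begins (left out, the last holds). The fingers move at their own pace and stop on an object; "squeeze" is the grip in N (left out, the last holds). Time passes only in rows, so rows that repeat a pose let the fingers close. It gives the time, the measured TCP pose, the force and the opening at its end, in the units of the state.
- r.sense(): the state, without advancing time (a new reading comes with each control period).
- r.snapshot(name): name is "scene" or "top"; returns (picture, depth): 420x560x3 uint8, red, green, blue; 420x560 float32, mm along the optical axis (not along the pixel's ray), 0 where there is no reading.
- r.get_calibration(name): a dict with "fovy" (degrees; the focal length in pixels is half the picture's height over the tangent of half this angle, whatever the lens; pixels are square), "cx", "cy" (the principal point, pixels), "k1" (the pictures are not rectified: a ray, as slopes to the right and down, at radius r is drawn at 1 + k1 r^2 times it, then the intrinsics apply), "position" and "attitude" of the camera in the world. Camera axes: x right, y down, z forward; pixel columns grow to the right and rows downward; lengths in mm; the calibration is good to about 2 mm. A picture is of the moment at which its call begins. get_calibration takes no time and is no camera call.
- r.hand_in(): hands the job in, once; it reports no verdict.
The state is a dict: "time": time; "joint_pos": joint angles; "qd": joint speeds; "joint_efforts": joint torques, N m; "tool_pos": TCP position; "tcp_rot": TCP orientation; "ft_force": force on the tool from outside, world axes, zero at the start; "wrist_torque": the same for the moment, N m; "finger_gap": finger opening in mm.
Only numpy, scipy, OpenCV 4.12 (cv2) and the standard library are available. Lean on these libraries where they do the work, as an engineer would, in place of code of your own. Each camera call takes 0.05 s, during which the arm holds its last target. There are 200 camera calls.

### The job

The washed aluminium tube blocks were left in one stack. Take them off one at a time from the top and put each into the blue-rimmed cradle of its own shape and size, lowering it right down to the cradle's floor before letting go, so that in the end all four stand upright and flat inside their cradles. Leave the brown bottle and the white jar where they stand.

Things in the scene. Friction and masses are not known exactly. Their poses are not given: they have to be found in the camera images.
- small_round_center (a point): Small round block: upright aluminium cylinder, 26 mm diameter, 42 mm tall, about 0.055 kg, one dark well drawn in its top. It starts on top of the stack of four blocks. The point is its centre, 21 mm above its underside; z is up.
- large_round_center (a point): Large round block: upright aluminium cylinder, 42 mm diameter, 42 mm tall, about 0.14 kg, six dark wells in a circle on its top. Second from the top of the stack. The point is its centre, 21 mm above its underside; z is up.
- square_block_center (a point): Square block: aluminium, 50 x 50 mm, 42 mm tall, about 0.24 kg, nine dark wells in a 3 x 3 grid on top. Third from the top of the stack. The point is its centre, 21 mm above its underside; x and y run square to its sides, z is up.
- long_block_center (a point): Long block: aluminium, 50 mm along its x, 130 mm along its y, 42 mm tall, about 0.55 kg, wells at both ends of its top. Bottom of the stack, standing on the bench. The point is its centre, 21 mm above its underside; z is up. All blocks are solid, plain-sided and simply stand one upon another, roughly centred, each turned a little.
- small_round_cradle_in (a point): Smallest cradle: round shallow dish with blue rim and grey floor fixed to the bench, 40 mm inner and 50 mm outer diameter, for the small round block. The point is the centre of its inner floor, 3 mm above the bench; the rim stands 10 mm above the bench.
- large_round_cradle_in (a point): Larger round cradle: shallow dish with blue rim and grey floor fixed to the bench, 58 mm inner and 68 mm outer diameter, for the large round block. The point is the centre of its inner floor, 3 mm above the bench; rim 10 mm above the bench.
- square_cradle_in (a point): Square cradle: shallow tray with blue rim and grey floor fixed to the bench, 66 x 66 mm inside, 76 x 76 mm outside, for the square block. The point is the centre of its inner floor, 3 mm above the bench; x and y run square to its sides; rim 10 mm above the bench.
- long_cradle_in (a point): Long cradle: shallow tray with blue rim and grey floor fixed to the bench, inside 66 mm along its x and 146 mm along its y (76 x 156 mm outside), for the long block. The point is the centre of its inner floor, 3 mm above the bench; rim 10 mm above the bench.
- reagent_center (a point): Bystander, not to be moved: loose brown glass bottle with white cap, 38 mm diameter, 75 mm tall. The point is its centre, 37.5 mm above its underside.
- sample_jar_center (a point): Bystander, not to be moved: small loose white jar with white lid, 48 mm diameter, 55 mm tall. The point is its centre, 27.5 mm above its underside. Other things near the work (tape roll 19 mm high, tip box 55 mm, tube rack 68 mm) are lower than 80 mm; taller equipment stands only along the back and the sides of the bench.
Things that resemble listed ones, but are neither listed nor needed, are in the scene too. Leave any orange or red look-alike of the part that bears small_round_center alone.

How it is judged:
By the outcome, as a careful person would: the job done as asked, in the order asked, and still so for the second after the job is handed in, with the robot touching nothing.
It also fails if it takes over 109 s, if anything falls off the work surface, if the arm or the gripper's body presses on something with over 40 N, if the wrist force passes 120 N, or if a joint passes its speed limit or range.

## Working session

There is one attempt and no reset: what is moved stays moved. The work goes in short steps, Python scripts to look and compute and a tool call to move; the robot and the scene stay as the last step left them, time stands still between calls to the robot, and variables do not carry over. Pictures are saved under pics/ and viewed, about 12 in all and at most 16, crops included, and the job is handed in when it is done.

Besides the shell and the picture viewer there is one more tool, called after "Emit:" as name(argument=value, ...), one argument or row to a line, values as JSON. move_arm: Moves the arm, as the interface text tells. Its arguments: {"type":"object","properties":{"deltas":{"type":"array","items":{"type":"array"}},"jaw":{"type":"number"},"squeeze":{"type":"number"}},"required":["deltas"]}

```bash
mkdir -p pics; ls
python3 - <<'E'
from bench import r
import cv2
print(r.sense())
for n in("scene","top"):
    p,d=r.snapshot(n); cv2.imwrite(f"pics/{n}0.png",cv2.cvtColor(p,cv2.COLOR_RGB2BGR)); print(r.get_calibration(n))
    import numpy as np; np.save(n+"0.npy",d)
E
```

```text
pics
{'time': 0.0, 'joint_pos': array([ 7.08521157e+01,  7.51690736e+00,  8.53310843e+01,  8.37002209e-04,
        8.72615985e+01, -4.89163909e+00]), 'qd': array([-0.00173268,  0.02134508, -0.06350332,  0.0898274 ,  0.02063784,
        0.03533049]), 'joint_efforts': array([ 8.88748418e-04, -5.69385874e+01, -5.00559533e+01, -3.52047191e-04,
        1.41741772e-02, -5.58827651e-06]), 'tool_pos': array([147.52787776, 580.99656032, 230.20838298]), 'tcp_rot': array([ -95.32869081,   89.89040667, -109.58497679]), 'ft_force': array([-0.2634137 ,  0.186331  , -0.43809786]), 'wrist_torque': array([-0.05260809, -0.01238483,  0.0190315 ]), 'finger_gap': 85.20845339215329}
{'fovy': 53.802169996262464, 'cx': 272.65768087269385, 'cy': 208.88867880941044, 'k1': 0.024474865046452802, 'position': array([1143.69749372, -305.90964868,  714.56658768]), 'attitude': array([-131.26934341,   -0.47174057,   64.63555549])}
{'fovy': 46.35259176634609, 'cx': 278.21830203948855, 'cy': 210.07037110559367, 'k1': -0.05630587755127024, 'position': array([ 369.35145934,  -10.4296993 , 1366.63705691]), 'attitude': array([-172.71627006,    0.98262602,  -89.47767176])}
```

View pics/scene0.png

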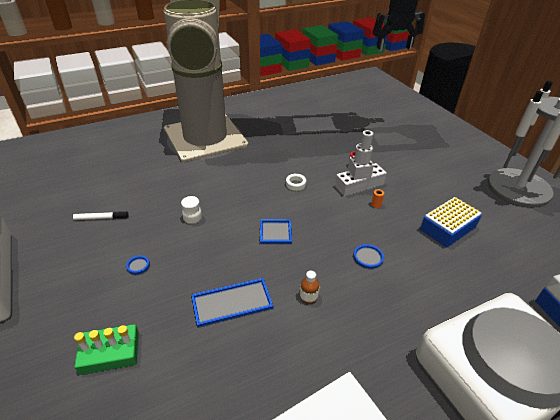

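View pics/top0.png

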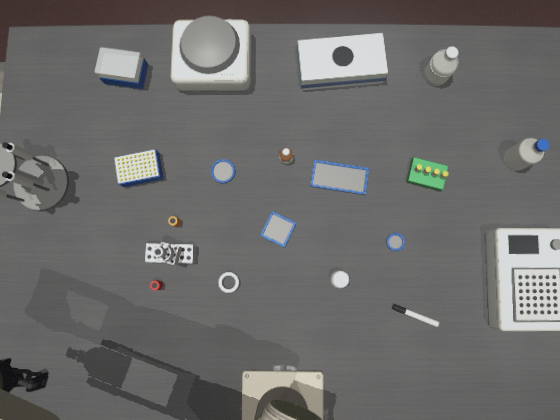

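Top view: the stack is at about (168,253). The look-alikes are the orange cylinder (174,221) and the red cylinder (155,286); the block I want is the grey one on top of the stack. Cradles: small round (396,242), large round (223,171), square (278,229), long (340,177). Bottle (286,156), jar (340,279). Next I measure.

```bash
cat > h.py <<'E'
import numpy as np, cv2
from scipy.spatial.transform import Rotation as Ro
from bench import r
def cam(n):
    c=r.get_calibration(n); f=210/np.tan(np.radians(c["fovy"]/2))
    K=np.array([[f,0,c["cx"]],[0,f,c["cy"]],[0,0,1]]); D=np.array([c["k1"],0,0,0.])
    return K,D,Ro.from_euler("xyz",c["attitude"],degrees=True).as_matrix(),np.array(c["position"])
def rays(n,uv):
    K,D,R,P=cam(n); q=cv2.undistortPoints(np.float64(uv).reshape(-1,1,2),K,D).reshape(-1,2)
    return np.c_[q,np.ones(len(q))]@R.T,P
def cloud(n,d):
    v,u=np.mgrid[:420,:560]; ry,P=rays(n,np.c_[u.ravel(),v.ravel()])
    X=P+ry*d.reshape(-1,1); X[d.ravel()==0]=np.nan
    return X.reshape(420,560,3)
def atz(n,uv,z):
    ry,P=rays(n,uv); return P+ry*((z-P[2])/ry[:,2])[:,None]
def proj(n,X):
    K,D,R,P=cam(n); return cv2.projectPoints((np.float64(X).reshape(-1,3)-P)@R,np.zeros(3),np.zeros(3),K,D)[0].reshape(-1,2)
def snap(n,name):
    p,d=r.snapshot(n); cv2.imwrite(f"pics/{name}.png",cv2.cvtColor(p,cv2.COLOR_RGB2BGR)); return p,d
def crop(name,x0,y0,x1,y1,s):
    im=cv2.imread(f"pics/{name}.png")[y0:y1,x0:x1]; cv2.imwrite(f"pics/{name}_c.png",cv2.resize(im,None,fx=s,fy=s,interpolation=cv2.INTER_CUBIC))
E
python3 - <<'E'
from h import *
np.set_printoptions(precision=1,suppress=True)
for n in("top","scene"):
    im=cv2.imread(f"pics/{n}0.png"); X=cloud(n,np.load(n+"0.npy"))
    b,g,rr=[im[...,i].astype(int) for i in range(3)]
    m=((b>110)&(b-rr>60)&(b-g>30)).astype(np.uint8)
    k,L,S,C=cv2.connectedComponentsWithStats(cv2.dilate(m,np.ones((2,2))))
    for i in range(1,k):
        if S[i,4]<60: continue
        q=(L==i)&(m>0); v,u=np.nonzero(q); W=atz(n,np.c_[u,v],10)[:,:2]
        if not(150<W[:,0].mean()<900): continue
        (cx,cy),(w,h),a=cv2.minAreaRect(W.astype(np.float32))
        (ex,ey),er=cv2.minEnclosingCircle(W.astype(np.float32))
        print(n,C[i],"rect",np.array([cx,cy,w,h,a]),"circ",np.array([ex,ey,2*er]),"z",np.nanmedian(X[q][:,2]))
    # stack
    for z0,z1 in((30,48),(72,90),(114,132),(156,175)):
        q=(X[...,2]>z0)&(X[...,2]<z1)&(abs(X[...,0]-380)<110)&(abs(X[...,1]-300)<130)
        if q.sum()>3: print(n,z0,q.sum(),np.median(X[q],0),X[q].min(0),X[q].max(0))
E
python3 -c "
from h import *
crop('top0',130,200,210,300,5)
crop('scene0',320,115,410,215,6)"
```

```text
top [543.1 144.8] rect [ 737.3 -740.5   32.2   33.2   86.2] circ [ 737.4 -740.7   35.8] z 159.9328137833695
top [223.  170.8] rect [654.4 173.   65.6  64.1  45.5] circ [654.3 173.6  68.2] z 9.015823656063503
top [340.1 176.8] rect [ 638.5 -155.9  156.7   76.9   81.4] circ [ 639.1 -156.2  169.8] z 8.869626240429284
top [140.4 180.2] rect [626.3 410.    6.5 117.6  13.7] circ [628.7 410.6 117.6] z 43.911233745882896
top [278.2 229.4] rect [490.6  15.4  76.   76.8  65.1] circ [491.   15.9 103.6] z 9.244032563197948
top [395.9 241.9] rect [ 457.3 -310.6   47.    47.5    0.4] circ [ 457.6 -310.3   49.9] z 9.999707534795562
top 30 536 [414.1 334.   42. ] [321.7 244.1  30.5] [446.  376.1  48. ]
top 72 148 [420.3 287.9  84. ] [391.4 274.2  72.7] [448.9 333.8  89.6]
top 114 124 [415.8 296.  125.9] [398.  284.5 115. ] [438.6 321.5 131.1]
top 156 99 [418.9 306.1 168.1] [406.6 295.1 157.6] [431.5 319.8 173.8]
scene [453.1 225.1] rect [666.2 434.3 148.3  70.5  68.2] circ [636.3 446.3 148.3] z 44.72440356121945
scene [275.7 230.2] rect [493.   16.2  75.9  77.   65.1] circ [492.5  16.1 107.2] z 10.615567554037057
scene [368.8 254.9] rect [656.9 174.6  67.3  66.5   5.7] circ [657. 175.  70.] z 10.669548785065274
scene [137.5 263.7] rect [ 460.3 -310.    47.6   50.8   79.6] circ [ 460.2 -309.4   51.5] z 8.707446132535381
scene [231.5 299.9] rect [ 641.2 -155.3  156.    77.6   81.3] circ [ 641.  -155.1  171.1] z 9.67147610778352
scene 30 496 [435.8 286.4  42.7] [322.3 243.2  30.1] [449.6 374.6  47.9]
scene 72 199 [437.  289.7  83.9] [389.2 273.1  72. ] [450.3 327.   89.8]
scene 114 132 [429.8 296.3 126.1] [398.4 284.1 114.1] [441.2 324.6 132. ]
scene 156 86 [423.7 304.2 167.7] [406.2 292.5 156.1] [434.4 319.2 170.9]
```

View pics/top0_c.png

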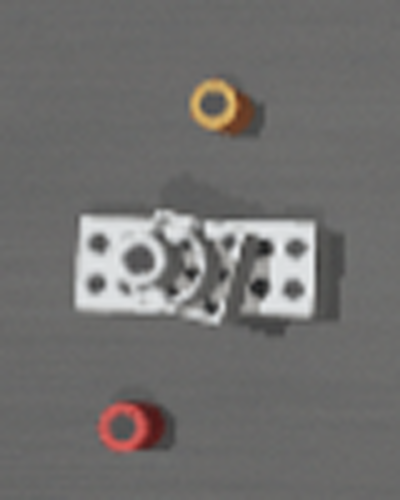

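View pics/scene0_c.png

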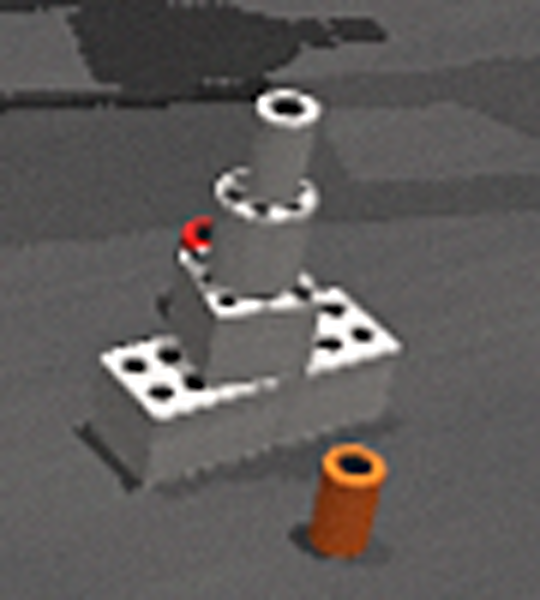

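The crops show the grey single-well cylinder on top of the stack, with the orange and red ones standing apart on the bench. Positions from the two cameras agree to about 3 mm, and heights and sizes match the description.

```bash
cat >> h.py <<'E'
def plan(x,y,z,jaw=None):
    "shift in tool axes and turn about tool x to TCP x,y,z and jaw axis at world angle jaw (mod 180)"
    s=r.sense(); R=Ro.from_euler("xyz",s["tcp_rot"],degrees=True).as_matrix()
    d=R.T@(np.array([x,y,z])-s["tool_pos"]); a=np.degrees(np.arctan2(R[1,1],R[0,1])); t=0
    if jaw is not None: t=-((jaw-a+90)%180-90)
    print("t %.2f"%s["time"],"at",s["tool_pos"].round(1),"jaw %.1f"%a,"gap %.1f"%s["finger_gap"],"F",s["ft_force"].round(1),"J6 %.0f"%s["joint_pos"][5],"-> d",d.round(1),"turn %.1f"%t)
E
python3 - <<'E'
from h import *
print(Ro.from_euler("xyz",r.sense()["tcp_rot"],degrees=True).as_matrix().round(3))
for n,p in("orange",(174,221)),("red",(155,286)),("bottle",(286,155)),("jar",(341,279)),("tape",(229,282)): print(n,atz("top",[p],45)[0].round())
plan(419.5,306.5,185); plan(419.5,306.5,137)
E
```

```text
[[-0.001  0.246  0.969]
 [-0.002  0.969 -0.246]
 [-1.    -0.002 -0.   ]]
orange [506. 298.  45.]
red [330. 343.  45.]
bottle [691.  -6.  45.]
jar [ 354. -155.   45.]
tape [343. 144.  45.]
t 0.10 at [147.6 581.1 230.3] jaw 75.7 gap 85.5 F [-0.3 -0.9 -0.5] J6 -5 -> d [  45.6 -199.1  331.2] turn 0.0
t 0.10 at [147.6 581.1 230.3] jaw 75.7 gap 85.5 F [-0.3 -0.9 -0.5] J6 -5 -> d [  93.6 -199.   331.2] turn 0.0
```

Emit:
move_arm(
  deltas=[
    [[0,-22,37],0],
    [[0,-44,74],0],
    [[0,-66,110],0],
    [[0,-88,147],0],
    [[0,-110,184],0],
    [[0,-132,221],0],
    [[0,-155,258],0],
    [[0,-177,294],0],
    [[0,-199,331],0],
    [[0,-199,331],0],
    [[20,-199,331],0],
    [[45,-199,331],0],
  ],
  jaw=1,
  squeeze=50,
)

```text
time: 1.6
tool_pos: [418.5, 307.5, 184.1]
tcp_rot: [-106.2, 89.9, -120.4]
ft_force: [-0.6, 0.3, -0.4]
finger_gap: 85.4
```

```bash
python3 -c "
from h import *
plan(419.5,306.5,137)"
```

```text
t 1.60 at [418.5 307.5 184.1] jaw 75.8 gap 85.4 F [-0.6  0.3 -0.4] J6 -45 -> d [47.1 -0.6  1.2] turn 0.0
```

Emit:
move_arm(
  deltas=[
    [[16,-1,1],0],
    [[32,-1,1],0],
    [[47,-1,1],0],
    [[47,-1,1],0],
  ],
)

```text
time: 2.1
tool_pos: [418.3, 305.9, 135.6]
tcp_rot: [-125.1, 89.8, -139.2]
ft_force: [-0.5, -0.4, -1.1]
finger_gap: 85.3
```

Emit:
move_arm(
  deltas=[
    [[0,0,0],0],
    [[0,0,0],0],
    [[0,0,0],0],
    [[0,0,0],0],
    [[0,0,0],0],
    [[0,0,0],0],
    [[0,0,0],0],
    [[0,0,0],0],
  ],
  jaw=-1,
)

```text
time: 3.1
tool_pos: [418.8, 306.1, 136.4]
tcp_rot: [-118.2, 89.9, -132.4]
ft_force: [0.0, -0.4, 6.2]
finger_gap: 24.6
```

```bash
python3 -c "
from h import *
plan(459,-310,175);plan(459,-310,14)"
```

```text
t 3.10 at [418.8 306.1 136.4] jaw 75.8 gap 24.6 F [ 0.  -0.4  6.2] J6 -45 -> d [ -37.6 -587.6  189.8] turn 0.0
t 3.10 at [418.8 306.1 136.4] jaw 75.8 gap 24.6 F [ 0.  -0.4  6.2] J6 -45 -> d [ 123.4 -587.2  190. ] turn 0.0
```

Emit:
move_arm(
  deltas=[
    [[-20,0,0],0],
    [[-40,0,0],0],
    [[-40,-40,13],0],
    [[-40,-100,32],0],
    [[-40,-160,52],0],
    [[-40,-220,71],0],
    [[-40,-280,91],0],
    [[-40,-340,110],0],
    [[-40,-400,129],0],
    [[-40,-460,149],0],
    [[-40,-520,168],0],
    [[-40,-560,181],0],
  ],
)

```text
time: 4.6
tool_pos: [456.5, -283.5, 176.8]
tcp_rot: [-133.8, 89.8, -148.1]
ft_force: [0.9, 0.9, -0.8]
finger_gap: 24.8
```

```bash
python3 -c "
from h import *
plan(459,-310,30)
snap('top','top1');d=snap('scene','scene1')
crop('scene1',80,130,280,280,4)"
```

```text
t 4.60 at [ 456.5 -283.5  176.8] jaw 75.7 gap 24.8 F [ 0.9  0.9 -0.8] J6 -113 -> d [146.8 -24.7   9.2] turn 0.0
```

View pics/scene1_c.png

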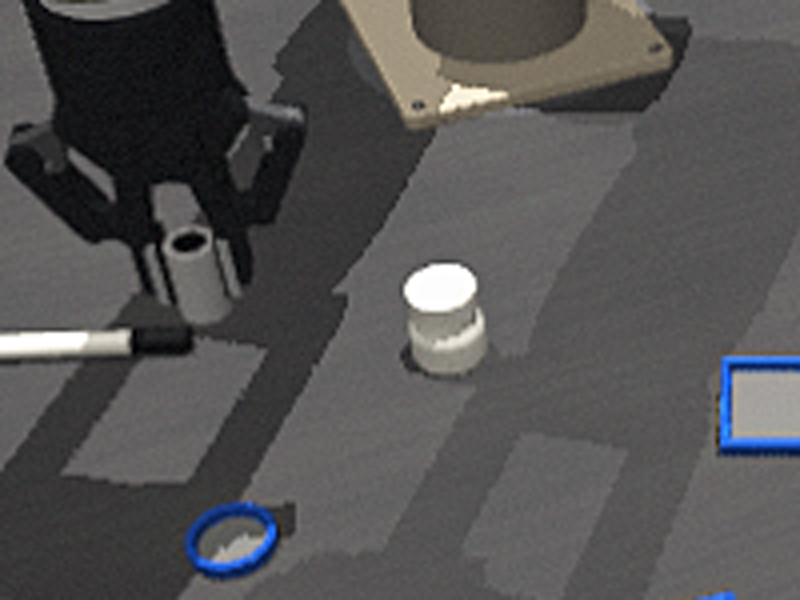

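The small block hangs upright in the grip at crop (198,275), with the cradle at crop (233,540). Lowering.

Emit:
move_arm(
  deltas=[
    [[0,-25,9],0],
    [[40,-25,9],0],
    [[80,-25,9],0],
    [[120,-25,9],0],
    [[147,-25,9],0],
    [[147,-25,9],0],
    [[147,-25,9],0],
  ],
)

```text
time: 5.58
tool_pos: [459.0, -312.2, 30.7]
tcp_rot: [-106.6, 89.8, -121.0]
ft_force: [0.1, -0.9, 0.2]
finger_gap: 24.6
```

```bash
python3 -c "
from h import *
plan(459,-310,13.4)"
```

```text
t 5.58 at [ 459.  -312.2   30.7] jaw 75.6 gap 24.6 F [ 0.1 -0.9  0.2] J6 -115 -> d [17.3  2.2 -0.5] turn 0.0
```

Emit:
move_arm(
  deltas=[
    [[8,2,0],0],
    [[14,2,0],0],
    [[16,2,0],0],
    [[17,2,0],0],
    [[17,2,0],0],
  ],
)

```text
time: 6.2
tool_pos: [459.4, -310.3, 13.7]
tcp_rot: [-107.8, 89.8, -122.2]
ft_force: [-0.3, -0.3, -0.2]
finger_gap: 24.7
```

No contact yet. Stepping down slowly.

Emit:
move_arm(
  deltas=[
    [[1,0,0],0],
    [[1.5,0,0],0],
    [[2,0,0],0],
  ],
)

```text
time: 6.58
tool_pos: [459.7, -310.6, 13.3]
tcp_rot: [-102.2, 89.8, -116.7]
ft_force: [-6.3, 5.2, 17.6]
finger_gap: 24.5
```

Emit:
move_arm(
  deltas=[
    [[-1,0,0],0],
    [[-1,0,0],0],
    [[-1,0,0],0],
    [[-1,0,0],0],
    [[-1,0,0],0],
    [[-1,0,0],0],
  ],
  jaw=1,
)

```text
time: 7.32
tool_pos: [459.7, -310.5, 14.3]
tcp_rot: [-104.0, 89.8, -118.4]
ft_force: [-0.3, 0.7, 0.3]
finger_gap: 85.5
```

Emit:
move_arm(
  deltas=[
    [[-30,0,0],0],
    [[-70,0,0],0],
    [[-120,0,0],0],
    [[-165,0,0],0],
    [[-165,30,-10],0],
    [[-165,90,-29],0],
    [[-165,150,-49],0],
    [[-165,210,-68],0],
    [[-165,270,-88],0],
    [[-165,290,-94],0],
  ],
)

```text
time: 8.57
tool_pos: [440.5, -2.8, 178.4]
tcp_rot: [-101.6, 89.8, -115.8]
ft_force: [-0.1, -1.4, -0.7]
finger_gap: 85.8
```

Run:
```python
from h import *
np.set_printoptions(precision=1,suppress=True)
for n in("top","scene"):
    p,d=snap(n,n+"2"); X=cloud(n,d)
    for z0,z1 in((78,90),(119,132)):
        q=(X[...,2]>z0)&(X[...,2]<z1)&(abs(X[...,0]-420)<60)&(abs(X[...,1]-305)<60)
        W=X[q][:,:2].astype(np.float32); print(n,z0,q.sum(),np.median(X[q][:,2]),X[q].min(0),X[q].max(0),cv2.minEnclosingCircle(W),cv2.minAreaRect(W))
    q=(X[...,2]>38)&(X[...,2]<52)&(abs(X[...,0]-459)<40)&(abs(X[...,1]+310)<40)
    print("small",q.sum(),np.median(X[q],0),X[q].min(0),X[q].max(0))
a=cv2.imread("pics/scene2.png")
b=np.hstack([cv2.resize(a[220:290,95:175],None,fx=5,fy=5),cv2.resize(a[120:200,320:400],(400,350))]);cv2.imwrite("pics/s2c.png",b)
plan(419,304.5,175);
```

```text
top 78 140 84.00393457868881 [391.4 273.4  78. ] [449.  333.3  89.8] ((419.5240478515625, 303.75494384765625), 34.634891510009766) ((418.8365173339844, 303.51806640625), (50.7961540222168, 50.20108413696289), 76.72616577148438)
top 119 216 126.07249410668396 [398.  285.3 119. ] [438.8 325.4 131.9] ((418.26458740234375, 305.72650146484375), 21.03158950805664) ((418.3497314453125, 305.2127685546875), (40.884002685546875, 39.91508865356445), 1.6187459230422974)
small 75 [ 459.  -309.9   45.2] [ 445.8 -322.3   38.2] [ 470.  -297.    49.4]
scene 78 149 84.936448690725 [386.  274.7  78. ] [449.9 324.6  90. ] ((418.45135498046875, 302.7898864746094), 35.421287536621094) ((418.13287353515625, 303.1299133300781), (49.68241500854492, 57.40083312988281), 78.6403579711914)
scene 119 151 126.94679890550003 [397.7 283.5 119.1] [440.5 325.8 130.8] ((419.9566650390625, 305.0182800292969), 22.95712661743164) ((420.0523986816406, 303.93212890625), (39.50360107421875, 41.188812255859375), 64.13433074951172)
small 104 [ 464.1 -310.5   44.2] [ 447.9 -323.3   38. ] [ 475.6 -298.1   47.1]
t 8.68 at [440.8  -3.5 178.5] jaw 75.8 gap 85.5 F [ 0.2 -0.4  0.2] J6 -83 -> d [  2.6 293.2 -96.7] turn 0.0
```

View pics/s2c.png

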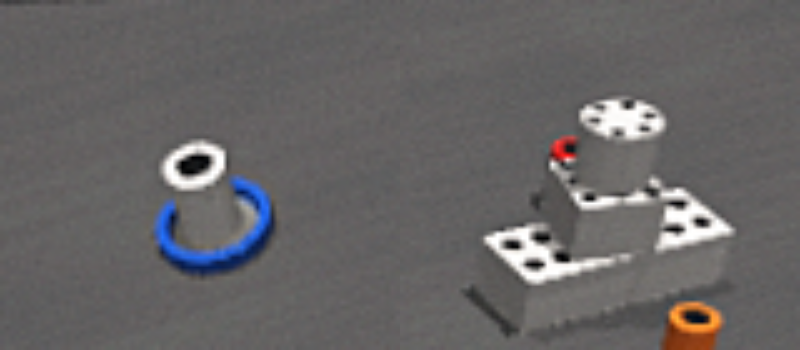

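The small block stands in its cradle (crop 195,200), and the rest of the stack is undisturbed with the six-well block on top (crop 622,118). Next is the large round block.

Emit:
move_arm(
  deltas=[
    [[0,55,-18],0],
    [[0,110,-36],0],
    [[0,165,-54],0],
    [[0,220,-72],0],
    [[0,270,-89],0],
    [[0,293,-96],0],
    [[0,293,-96],0],
    [[30,293,-96],0],
    [[60,293,-96],0],
    [[78,293,-96],0],
    [[84,293,-96],0],
    [[84,293,-96],0],
  ],
)

```text
time: 10.18
tool_pos: [420.0, 303.6, 94.0]
tcp_rot: [-97.4, 89.8, -111.7]
ft_force: [0.7, 0.3, -0.9]
finger_gap: 85.4
```

Emit:
move_arm(
  deltas=[
    [[0,0,0],0],
    [[0,0,0],0],
    [[0,0,0],0],
    [[0,0,0],0],
    [[0,0,0],0],
    [[0,0,0],0],
  ],
  jaw=-1,
  squeeze=60,
)

```text
time: 10.92
tool_pos: [420.7, 304.1, 95.2]
tcp_rot: [-50.7, 89.9, -64.9]
ft_force: [-0.3, 0.1, 6.0]
finger_gap: 40.3
```

```bash
python3 -c "
from h import *
plan(655.6,174,150)"
```

```text
t 10.93 at [420.7 304.1  95.2] jaw 75.8 gap 40.3 F [-0.3  0.1  6. ] J6 -45 -> d [-54.4 -68.5 259.7] turn 0.0
```

Emit:
move_arm(
  deltas=[
    [[-25,0,0],0],
    [[-55,0,0],0],
    [[-55,-10,40],0],
    [[-55,-24,90],0],
    [[-55,-37,140],0],
    [[-55,-50,190],0],
    [[-55,-63,240],0],
    [[-55,-68,259],0],
    [[-55,-68,259],0],
    [[-20,-68,259],0],
    [[20,-68,259],0],
    [[50,-68,259],0],
  ],
)

```text
time: 12.42
tool_pos: [652.9, 175.4, 43.4]
tcp_rot: [-121.8, 89.9, -135.9]
ft_force: [-1.1, 0.3, -2.3]
finger_gap: 40.6
```

```bash
python3 -c "
from h import *
plan(655.6,174,13.7)"
```

```text
t 12.43 at [652.9 175.4  43.4] jaw 75.8 gap 40.6 F [-1.1  0.3 -2.3] J6 -65 -> d [29.7 -0.6  3. ] turn 0.0
```

Emit:
move_arm(
  deltas=[
    [[5,-1,3],0],
    [[14,-1,3],0],
    [[21,-1,3],0],
    [[26,-1,3],0],
    [[28,-1,3],0],
    [[28,-1,3],0],
  ],
)

```text
time: 13.18
tool_pos: [655.6, 173.6, 15.5]
tcp_rot: [-120.5, 89.9, -134.6]
ft_force: [-0.9, -0.2, -2.1]
finger_gap: 40.4
```

Emit:
move_arm(
  deltas=[
    [[0.7,0,0],0],
    [[1.2,0,0],0],
    [[1.5,0,0],0],
  ],
)

```text
time: 13.55
tool_pos: [655.7, 173.6, 14.3]
tcp_rot: [-116.7, 89.9, -130.8]
ft_force: [-1.3, 0.1, 1.3]
finger_gap: 40.8
```

Just touching (1.3 N, against -2.1 N when hanging). One small press, then release.

Emit:
move_arm(
  deltas=[
    [[0.4,0,0],0],
    [[0.6,0,0],0],
  ],
)

```text
time: 13.8
tool_pos: [655.8, 173.6, 14.3]
tcp_rot: [-113.6, 89.9, -127.8]
ft_force: [-3.7, -0.8, 6.4]
finger_gap: 40.9
```

Emit:
move_arm(
  deltas=[
    [[-0.5,0,0],0],
    [[-0.5,0,0],0],
    [[-0.5,0,0],0],
    [[-0.5,0,0],0],
    [[-0.5,0,0],0],
    [[-30,0,0],0],
    [[-80,0,0],0],
    [[-135,0,0],0],
    [[-150,0,0],0],
  ],
  jaw=1,
)

```text
time: 14.92
tool_pos: [658.7, 174.4, 170.2]
tcp_rot: [12.2, 89.6, -1.9]
ft_force: [-0.5, -0.1, 1.0]
finger_gap: 85.2
```

Run:
```python
from h import *
np.set_printoptions(precision=1,suppress=True)
for n in("top","scene"):
    p,d=snap(n,n+"3"); X=cloud(n,d)
    for z0,z1 in((30,50),(76,92)):
        q=(X[...,2]>z0)&(X[...,2]<z1)&(abs(X[...,0]-415)<60)&(abs(X[...,1]-305)<90)
        W=X[q][:,:2].astype(np.float32); print(n,z0,q.sum(),np.median(X[q][:,2]),X[q].min(0),X[q].max(0),cv2.minAreaRect(W))
    q=(X[...,2]>38)&(X[...,2]<52)&(abs(X[...,0]-655)<40)&(abs(X[...,1]-174)<40)
    print("large",q.sum(),np.median(X[q],0),X[q].min(0),X[q].max(0))
plan(419,304,130,77.5)
```

```text
top 30 247 42.6669872451414 [396.7 329.9  35.9] [446.  376.6  48.6] ((421.47833251953125, 353.43109130859375), (49.293582916259766, 46.328392028808594), 0.8937483429908752)
top 76 113 84.11092887248583 [396.4 310.8  77.4] [443.5 334.2  89.1] ((420.2895812988281, 320.4830017089844), (20.84583854675293, 45.12366485595703), 77.44306945800781)
large 18 [647.2 189.   45.3] [636.7 185.7  41.7] [659.3 192.4  47.5]
scene 30 207 42.78521878291235 [393.2 242.6  30.1] [447.8 367.7  49.2] ((420.5206604003906, 305.2455749511719), (125.40364837646484, 53.45529556274414), 89.35103607177734)
scene 76 41 84.93340101235992 [387.8 278.7  76.8] [443.5 327.9  88.8] ((417.6128845214844, 301.12957763671875), (45.861209869384766, 51.544700622558594), 74.41889953613281)
large 236 [655.7 170.   46.3] [632.7 152.3  38.2] [674.  194.9  50. ]
t 15.03 at [657.6 174.2 167.4] jaw 75.8 gap 85.3 F [ 0.6 -0.  -1.6] J6 -65 -> d [  36.4   67.5 -263.3] turn -1.7
```

Emit:
move_arm(
  deltas=[
    [[0,14,-55],0],
    [[0,27,-105],0],
    [[0,40,-155],0],
    [[10,52,-205],-1],
    [[20,63,-245],-1.5],
    [[36,67,-263],-1.5],
    [[36,67,-263],-1.5],
  ],
)

```text
time: 15.9
tool_pos: [416.0, 302.7, 126.8]
tcp_rot: [-103.0, 89.7, -115.6]
ft_force: [0.4, 0.6, -0.1]
finger_gap: 85.2
```

Run:
```python
from h import *
plan(418.6,303.4,52,77)
a=snap('scene','scene4'); b=snap('top','top4')
a=cv2.imread("pics/scene4.png");b=cv2.imread("pics/top4.png")
cv2.imwrite("pics/s4c.png",np.hstack([cv2.resize(a[220:280,330:410],(400,300)),cv2.resize(a[100:210,310:420],(400,400))[50:350]]))
```

```text
t 15.90 at [416.  302.7 126.8] jaw 77.5 gap 85.2 F [ 0.4  0.6 -0.1] J6 -47 -> d [74.8  1.5  2.4] turn 0.5
```

View pics/s4c.png

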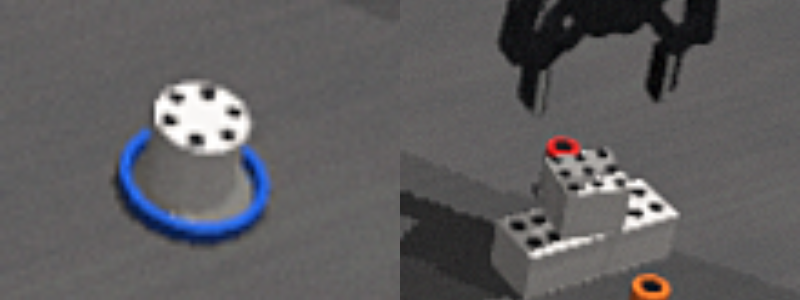

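The large round block stands in its cradle (crop 200,150). The open jaws are above the square block (crop 590,190). Going down to it.

Emit:
move_arm(
  deltas=[
    [[20,1,2],0.5],
    [[40,1,2],0.5],
    [[60,1,2],0.5],
    [[70,1,2],0.5],
    [[75,1,2],0.5],
    [[75,1,2],0.5],
  ],
)

```text
time: 16.75
tool_pos: [421.7, 303.2, 54.6]
tcp_rot: [-28.2, 89.8, -41.4]
ft_force: [-0.1, 0.3, 1.0]
finger_gap: 85.7
```

Emit:
move_arm(
  deltas=[
    [[0,0,0],0],
    [[0,0,0],0],
    [[0,0,0],0],
    [[0,0,0],0],
    [[0,0,0],0],
  ],
  jaw=-1,
  squeeze=80,
)

```text
time: 17.38
tool_pos: [422.5, 303.7, 55.8]
tcp_rot: [-1.0, 89.8, -14.1]
ft_force: [-0.4, -0.8, 6.0]
finger_gap: 49.0
```

```bash
python3 -c "
from h import *
plan(491.8,15.8,120,65.1)"
```

```text
t 17.38 at [422.5 303.7  55.8] jaw 76.8 gap 49.0 F [-0.4 -0.8  6. ] J6 -47 -> d [ -63.6 -264.5  133.2] turn 11.7
```

```bash
python3 -c "
from h import *
plan(495.2,14.2,120,65.1)"
```

```text
t 17.38 at [422.5 303.7  55.8] jaw 76.8 gap 49.0 F [-0.4 -0.8  6. ] J6 -47 -> d [ -63.6 -265.3  136.9] turn 11.7
```

Emit:
move_arm(
  deltas=[
    [[-25,0,0],0],
    [[-64,0,0],0],
    [[-64,-40,20],2],
    [[-64,-90,45],5],
    [[-64,-140,70],8],
    [[-64,-190,96],11.7],
    [[-64,-240,122],11.7],
    [[-64,-265,136],11.7],
    [[-64,-265,136],11.7],
    [[-64,-265,136],11.7],
    [[-64,-265,136],11.7],
  ],
)

```text
time: 18.75
tool_pos: [493.9, 15.8, 120.1]
tcp_rot: [12.4, 89.8, -12.3]
ft_force: [-0.0, 1.1, -2.6]
finger_gap: 48.8
```

Run:
```python
from h import *
np.set_printoptions(precision=1,suppress=True)
plan(495.2,14.2,16.8,65.1)
for n in("top","scene"):
    p,d=snap(n,n+"5"); X=cloud(n,d)
    q=(X[...,2]>36)&(X[...,2]<50)&(abs(X[...,0]-415)<60)&(abs(X[...,1]-305)<90)
    W=X[q][:,:2].astype(np.float32); print(n,q.sum(),np.median(X[q][:,2]),X[q].min(0),X[q].max(0),cv2.minAreaRect(W))
crop("scene5",200,120,400,270,4)
```

```text
t 18.75 at [493.9  15.8 120.1] jaw 65.2 gap 48.8 F [-0.   1.1 -2.6] J6 -69 -> d [103.3  -1.    1.5] turn 0.1
top 878 42.16488364322856 [395.2 243.9  36.1] [446.1 376.   49.6] ((420.6230163574219, 310.1532287597656), (131.79299926757812, 49.854103088378906), 89.04608154296875)
scene 605 43.36385226035668 [393.6 242.8  36. ] [448.9 376.4  47.7] ((421.28009033203125, 309.61590576171875), (133.6309814453125, 55.308448791503906), 89.9678955078125)
```

View pics/scene5_c.png

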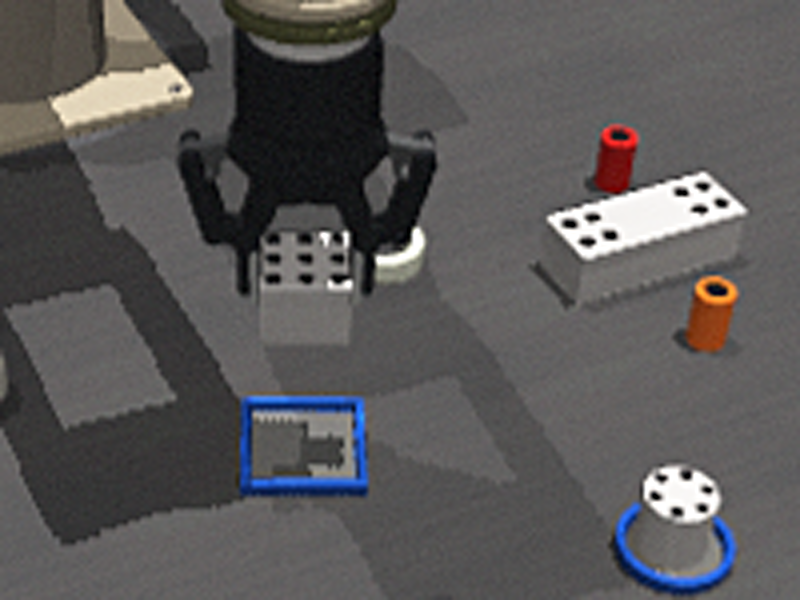

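The square block is held level and square to its cradle (crop 305,445), and the long block stays alone at crop (645,235). Lowering.

Emit:
move_arm(
  deltas=[
    [[30,-1,1],0],
    [[60,-1,1],0],
    [[85,-1,1],0],
    [[95,-1,1],0],
    [[99,-1,1],0],
    [[99,-1,1],0],
    [[99,-1,1],0],
  ],
)

```text
time: 19.73
tool_pos: [496.0, 14.3, 22.4]
tcp_rot: [14.5, 89.7, -10.3]
ft_force: [-0.3, 0.1, -3.5]
finger_gap: 48.7
```

```bash
python3 -c "
from h import *
plan(495.2,14.2,16.8,65.1)"
```

```text
t 19.73 at [496.   14.3  22.4] jaw 65.2 gap 48.7 F [-0.3  0.1 -3.5] J6 -69 -> d [ 5.6 -0.4 -0.7] turn 0.1
```

Emit:
move_arm(
  deltas=[
    [[2,0,0],0],
    [[4,0,0],0],
    [[4.5,0,0],0],
    [[5,0,0],0],
  ],
)

```text
time: 20.23
tool_pos: [495.9, 14.2, 17.3]
tcp_rot: [14.0, 89.7, -10.8]
ft_force: [0.2, 0.8, -2.9]
finger_gap: 48.7
```

Emit:
move_arm(
  deltas=[
    [[0.5,0,0],0],
    [[1,0,0],0],
    [[1.3,0,0],0],
  ],
)

```text
time: 20.6
tool_pos: [496.0, 14.2, 16.8]
tcp_rot: [12.9, 89.7, -11.9]
ft_force: [-5.1, 0.8, 9.7]
finger_gap: 48.5
```

Emit:
move_arm(
  deltas=[
    [[-0.5,0,0],0],
    [[-0.5,0,0],0],
    [[-0.5,0,0],0],
    [[-0.5,0,0],0],
    [[-0.5,0,0],0],
    [[-30,0,0],0],
    [[-70,0,0],0],
    [[-113,0,0],0],
    [[-113,0,0],0],
    [[-113,0,0],0],
  ],
  jaw=1,
)

```text
time: 21.85
tool_pos: [495.2, 14.4, 129.5]
tcp_rot: [12.8, 89.7, -12.0]
ft_force: [0.0, 1.3, -0.7]
finger_gap: 85.6
```

```bash
python3 -c "
from h import *
plan(420.8,310,120,-0.7)"
```

```text
t 21.85 at [495.2  14.4 129.5] jaw 65.2 gap 85.6 F [ 0.   1.3 -0.7] J6 -69 -> d [   8.7  237.3 -191.5] turn 65.9
```

Emit:
move_arm(
  deltas=[
    [[0,32,-26],8],
    [[0,64,-52],16],
    [[0,96,-78],24],
    [[0,128,-104],32],
    [[0,160,-130],40],
    [[0,192,-155],48],
    [[4,220,-178],57],
    [[9,237,-191],66],
    [[9,237,-191],66],
    [[9,237,-191],66],
  ],
)

```text
time: 23.1
tool_pos: [420.6, 308.6, 118.6]
tcp_rot: [55.3, 89.7, -35.3]
ft_force: [0.0, -0.3, -0.4]
finger_gap: 85.4
```

Run:
```python
from h import *
np.set_printoptions(precision=1,suppress=True)
plan(420.8,310,10,-0.7)
for n in("top","scene"):
    p,d=snap(n,n+"6"); X=cloud(n,d)
    q=(X[...,2]>38)&(X[...,2]<52)&(abs(X[...,0]-492)<48)&(abs(X[...,1]-16)<48)
    W=X[q][:,:2].astype(np.float32); print(n,q.sum(),np.median(X[q][:,2]),cv2.minAreaRect(W))
crop("scene6",240,130,410,250,4)
```

```text
t 23.10 at [420.6 308.6 118.6] jaw -0.6 gap 85.4 F [ 0.  -0.3 -0.4] J6 31 -> d [108.6  -0.2  -1.6] turn 0.1
top 335 44.580060487902756 ((490.09686279296875, 13.707479476928711), (49.9819450378418, 50.27189254760742), 65.4349594116211)
scene 336 46.131698437814975 ((495.2279052734375, 13.791444778442383), (48.40482711791992, 49.72686004638672), 64.45399475097656)
```

View pics/scene6_c.png

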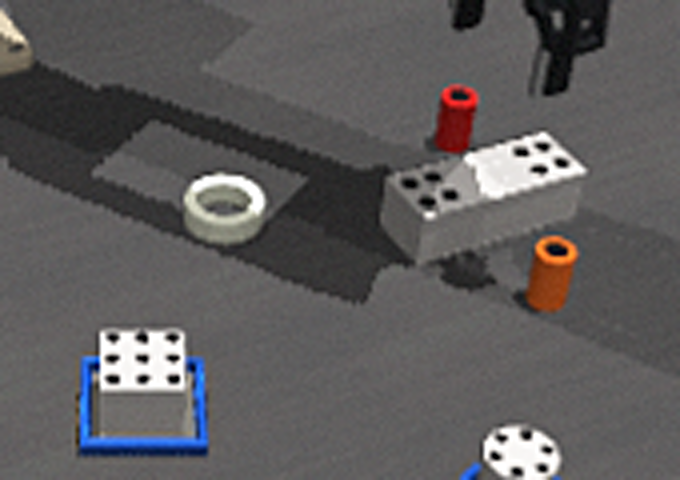

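The square block sits in its cradle (crop 140,385). The jaws are over the long block, with orange and red standing clear on either side, so I narrow the opening and descend.

Emit:
move_arm(
  deltas=[
    [[25,0,-1.5],0],
    [[50,0,-1.5],0],
    [[75,0,-1.5],0],
    [[95,0,-1.5],0],
    [[105,0,-1.5],0],
    [[107,0,-1.5],0],
    [[107,0,-1.5],0],
    [[107,0,-1.5],0],
  ],
  jaw=0.7,
)

```text
time: 24.2
tool_pos: [422.5, 310.3, 13.3]
tcp_rot: [82.7, 89.6, -8.0]
ft_force: [0.2, -0.4, 0.2]
finger_gap: 72.4
```

Emit:
move_arm(
  deltas=[
    [[0,0,0],0],
    [[0,0,0],0],
    [[0,0,0],0],
    [[0,0,0],0],
    [[0,0,0],0],
  ],
  jaw=-1,
  squeeze=120,
)

```text
time: 24.82
tool_pos: [423.1, 310.8, 14.6]
tcp_rot: [89.7, 89.6, -1.0]
ft_force: [-1.6, -1.8, 7.1]
finger_gap: 48.4
```

```bash
python3 -c "
from h import *
plan(639.9,-155.6,130,-8.6)"
```

```text
t 24.82 at [423.1 310.8  14.6] jaw -0.7 gap 48.4 F [-1.6 -1.8  7.1] J6 32 -> d [-113.8  223.2  463.7] turn 7.9
```

Emit:
move_arm(
  deltas=[
    [[-15,0,0],0],
    [[-45,0,0],0],
    [[-80,0,0],0],
    [[-110,0,0],0],
    [[-114,0,0],0],
    [[-114,12,25],0],
    [[-114,30,62],1],
    [[-114,50,104],2],
    [[-114,70,145],3],
    [[-114,90,187],4],
    [[-114,110,229],4],
    [[-114,130,270],5],
  ],
)

```text
time: 26.32
tool_pos: [548.2, 37.8, 127.6]
tcp_rot: [95.5, 89.7, -0.2]
ft_force: [1.1, 1.0, -6.6]
finger_gap: 48.0
```

```bash
python3 -c "
from h import *
plan(639.9,-155.6,130,-8.6)"
```

```text
t 26.32 at [548.2  37.8 127.6] jaw -5.7 gap 48.0 F [ 1.1  1.  -6.6] J6 4 -> d [ -2.  110.5 183.3] turn 2.9
```

Emit:
move_arm(
  deltas=[
    [[-2,25,42],1],
    [[-2,50,83],2],
    [[-2,75,125],3],
    [[-2,100,166],3],
    [[-2,110,183],3],
    [[-2,110,183],3],
    [[10,110,183],3],
    [[30,110,183],3],
    [[50,110,183],3],
    [[60,110,183],3],
    [[60,110,183],3],
  ],
)

```text
time: 27.7
tool_pos: [638.6, -154.6, 66.2]
tcp_rot: [124.0, 89.9, 25.3]
ft_force: [0.0, 0.5, -4.8]
finger_gap: 47.6
```

Run:
```python
from h import *
np.set_printoptions(precision=1,suppress=True)
plan(639.9,-155.6,17.6,-8.6)
p,d=snap("top","top7"); snap("scene","scene7"); X=cloud("top",d)
a=r.sense()["tool_pos"]; z=a[2]-14.6+42
q=(abs(X[...,2]-z)<6)&(abs(X[...,0]-a[0])<60)&(abs(X[...,1]-a[1])<90)
print(z,q.sum(),cv2.minAreaRect(X[q][:,:2].astype(np.float32)))
crop("scene7",170,190,340,340,4)
```

```text
t 27.70 at [ 638.6 -154.6   66.2] jaw -8.7 gap 47.6 F [ 0.   0.5 -4.8] J6 -9 -> d [48.6  1.3  0.8] turn -0.1
95.90787814746704 301 ((632.5330200195312, -166.4407196044922), (109.580810546875, 49.79571533203125), 81.28905487060547)
```

View pics/scene7_c.png

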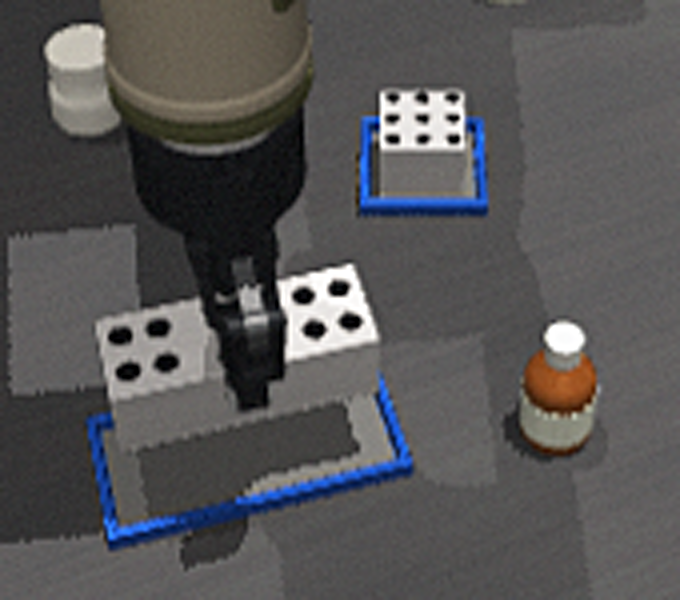

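The long block is level above its cradle and aligned with it, and the bottle and jar stand clear. Lowering.

Emit:
move_arm(
  deltas=[
    [[10,1,1],0],
    [[25,1,1],0],
    [[36,1,1],0],
    [[42,1,1],0],
    [[45,1,1],0],
    [[46,1,1],0],
    [[46,1,1],0],
  ],
)

```text
time: 28.68
tool_pos: [641.5, -156.5, 22.9]
tcp_rot: [94.3, 89.7, -4.4]
ft_force: [-0.6, 0.1, -5.9]
finger_gap: 48.0
```

Emit:
move_arm(
  deltas=[
    [[0.5,0,0],0],
    [[1,0,0],0],
    [[1.5,0,0],0],
  ],
)

```text
time: 29.05
tool_pos: [641.6, -156.6, 21.5]
tcp_rot: [93.3, 89.6, -5.4]
ft_force: [-0.4, -0.2, -6.5]
finger_gap: 48.0
```

Emit:
move_arm(
  deltas=[
    [[1.5,0,0],0],
    [[2.5,0,0],0],
    [[3,0,0],0],
    [[3,0,0],0],
  ],
)

```text
time: 29.55
tool_pos: [641.6, -156.5, 18.4]
tcp_rot: [94.5, 89.7, -4.2]
ft_force: [0.1, 0.7, -5.6]
finger_gap: 47.9
```

Emit:
move_arm(
  deltas=[
    [[0.6,0,0],0],
    [[1,0,0],0],
    [[1.3,0,0],0],
  ],
)

```text
time: 29.92
tool_pos: [641.6, -156.6, 17.6]
tcp_rot: [93.6, 89.7, -5.1]
ft_force: [-3.4, 0.6, -0.4]
finger_gap: 48.1
```

Touching the floor. One more small press, then open.

Emit:
move_arm(
  deltas=[
    [[0.4,0,0],0],
    [[0.6,0,0],0],
  ],
)

```text
time: 30.18
tool_pos: [641.8, -156.6, 17.6]
tcp_rot: [92.7, 89.6, -6.0]
ft_force: [-4.6, 0.4, 3.4]
finger_gap: 48.0
```

Emit:
move_arm(
  deltas=[
    [[0,0,0],0],
    [[0,0,0],0],
    [[0,0,0],0],
    [[0,0,0],0],
    [[0,0,0],0],
    [[-30,0,0],0],
    [[-80,0,0],0],
    [[-140,0,0],0],
    [[-170,0,-40],0],
    [[-170,0,-100],0],
    [[-170,0,-160],0],
    [[-170,0,-200],0],
  ],
  jaw=0.8,
)

```text
time: 31.68
tool_pos: [671.0, 44.0, 187.9]
tcp_rot: [96.8, 89.6, -1.8]
ft_force: [0.6, -0.4, 0.2]
finger_gap: 76.8
```

Emit:
move_arm(
  deltas=[
    [[0,-40,0],0],
    [[0,-80,0],0],
    [[0,-100,0],0],
    [[0,-100,0],0],
    [[0,-100,0],0],
    [[0,-100,0],0],
  ],
)

```text
time: 32.42
tool_pos: [572.9, 58.7, 187.3]
tcp_rot: [97.0, 89.6, -1.6]
ft_force: [0.2, -0.5, -0.5]
finger_gap: 77.0
```

Run:
```python
from h import *
np.set_printoptions(precision=1,suppress=True)
plan(600,0,200)
for n in("top","scene"):
    p,d=snap(n,n+"8"); X=cloud(n,d)
    for k,x,y,w in(("small",459,-310,28),("large",655.6,174,38),("square",491.8,15.8,48),("long",639.9,-155.6,90),("bottle",691,-6,35),("jar",354,-155,35)):
        q=(X[...,2]>(38 if k not in("bottle","jar") else 48))&(X[...,2]<(52 if k!="bottle" else 80))&(abs(X[...,0]-x)<w)&(abs(X[...,1]-y)<w)
        if q.sum()>3: print(n,k,q.sum(),"z",np.median(X[q][:,2]).round(1),[np.round(t,1) for t in cv2.minAreaRect(X[q][:,:2].astype(np.float32))])
```

```text
t 32.42 at [572.9  58.7 187.3] jaw -8.6 gap 77.0 F [ 0.2 -0.5 -0.5] J6 9 -> d [-12.5  35.7  54. ] turn 0.0
top small 74 z 45.7 [array([ 459. , -310.1]), array([24.5, 22. ]), np.float64(89.9)]
top square 106 z 44.6 [array([489.6,  13.6]), array([50.5, 48.2]), np.float64(66.4)]
top long 863 z 44.9 [array([ 637.9, -158.2]), array([130.2,  51.4]), np.float64(81.1)]
top bottle 43 z 55.4 [array([692.4, -14.5]), array([28., 11.]), np.float64(0.4)]
top jar 24 z 50.1 [array([ 355.4, -150.5]), array([35.7, 40.3]), np.float64(71.4)]
scene small 105 z 44.4 [array([ 462. , -310.5]), array([25.5, 25.4]), np.float64(42.7)]
scene large 240 z 46.2 [array([652.2, 173. ]), array([39.6, 44.1]), np.float64(56.6)]
scene square 338 z 46.2 [array([494.3,  13.9]), array([48.3, 51.7]), np.float64(63.5)]
scene long 1470 z 45.7 [array([ 642.3, -156.8]), array([130.1,  53.4]), np.float64(81.4)]
scene bottle 236 z 56.3 [array([699.8,  -7.2]), array([34.6, 29.7]), np.float64(58.7)]
scene jar 20 z 50.4 [array([ 371.5, -156.1]), array([38.7, 13.1]), np.float64(76.6)]
```

View pics/scene8.png

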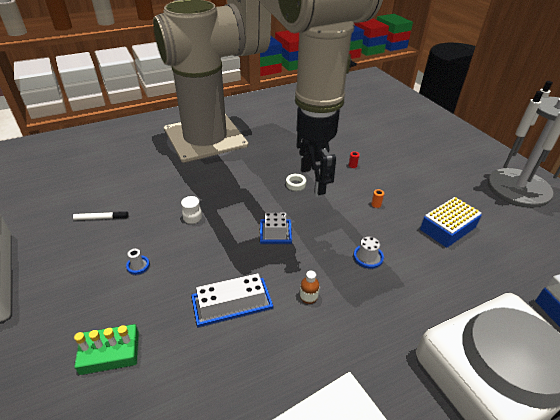

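View pics/top8.png

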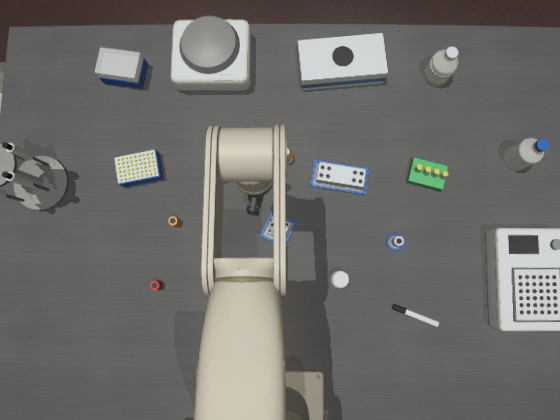

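All four blocks are in their cradles, with tops at about 45 mm. The bottle (310,288) and jar (191,210) are where they started, the orange and red look-alikes are untouched, and the gripper is clear. Handing in.

```bash
python3 -c "
from bench import r
print(r.hand_in())"
```

```text
the job is handed in; nothing more can be done
None
```

I took the four blocks off from the top in order and lowered each until it touched its cradle's floor before letting go: small round, large round, square, then long. The job was handed in at about 32.5 s of the 109 s allowed.

- **Blocks:** the last pictures show all four upright in their own cradles. Their tops measured 44–46 mm, against 45 mm expected. Their centres lie within about 4 mm of the cradle centres.
- **Camera disagreement:** the two cameras differ by up to about 5 mm on the square block. In the last top picture the arm hid the large block and part of the square one, so I judged those from the other camera.
- **Forces:** the highest contact force I read was about 18 N, when the small block touched down.
- **Bystanders:** the bottle, the jar and the orange and red look-alikes stand where they started, by comparing the pictures. The arm partly hid the bottle from above, so its final position was not measured closely.

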